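Clear the gas dryer's cover and hold it open at 60 degrees

TASK

Lift the brass regulator with the yellow knob off the cover of the grey gas dryer and set it down upright inside the blue parts tray, not dropping it. Then raise the dryer's cover with the gripper to 60 degrees from closed and keep holding it there, still, so that a colleague can change the cartridge inside: it springs shut when let go, so finish while holding it. Leave the other things on the bench and in the tray where they are.

Things in the scene. Friction and masses are not known exactly. Their poses are not given: they have to be found in the camera images.
- dryer: Grey gas-dryer housing, open-topped box 160 (x) x 220 (y) x 100 mm high, fixed to the bench for the run, a white filter cartridge inside. Origin at the centre of its underside; x points away from its front towards the hinge, z up. On its +y side, 6 mm off the wall, a seen-only curved scale (radius 105 mm about the hinge line) carries a green band from 55 to 65 degrees, read against the cover. It can stand on the left or on the right of the bench.
- cover (a joint): Angle of the dryer's aluminium cover: 0 closed (level), growing as its front edge rises, in rad, up to 1.5; 60 degrees is 1.047. The cover is a plate 160 x 220 x 8 mm hinged along the dryer's far (+x) upper edge, closed underside 100.5 mm above the bench, closed top at 108.5 mm, 0.35 kg. Gravity and a spring shut it from any angle: lifting takes about 2 N at the bar.
- cover_hinge (a point): Point on the hinge line (which runs along the dryer's y), middle of the cover's width: 80 mm behind the dryer's centre (+x), 100.5 mm above the bench.
- cover_bar (a point): Centre of the cover's black round handle bar, 12 mm thick, 100 mm long along the dryer's y, free between two struts 94 mm apart (8 mm thick). With the cover closed it lies 190 mm in front of (-x) the hinge and 45 mm above the hinge line, so 30 mm ahead of the cover's front edge and 145.5 mm above the bench; it moves with the cover. It can turn within a light pinch as the cover rises.
- regulator: Brass regulator: block 32 x 32 x 28 mm with a stub 12 mm thick and long on its +x and -x sides; above it a 20 mm stem and a yellow round knob 34 mm across, 40 to 64 mm above the underside: grip there, tips above the block (its corners stick out past the knob). 0.2 to 0.33 kg, mostly in the block. Origin at the centre of its underside, z up. Starts upright on the closed cover.
- tray: Blue open parts tray, 220 (x) x 200 (y) x 40 mm high, walls and floor 5 mm thick, fixed. Origin at the centre of its underside. Its +x part holds two small fittings; the middle and the -x part are free.
- elbow: Steel elbow fitting, 22 mm cube with a stub to +x and a short one on top, 30 mm high, loose in the tray; leave it alone. Origin at the centre of the cube's underside.
- tee: Brass tee fitting, 22 mm cube with stubs to +y and -y, 50 mm long over all, loose in the tray; leave it alone. Origin at the centre of its underside.
- meter: Yellow hand-held meter lying on the bench, 130 x 70 x 32 mm, bystander. Origin at the centre of its underside.
- tape: White ring of tape lying flat, 90 mm across, 25 mm high, bystander. Origin at the centre of its underside.
- jar: Amber jar, 60 mm across, 90 mm high, bystander. Origin at the centre of its underside.
- screwdriver: Red-handled screwdriver, 140 mm long, lying along x on the bench in the gap between dryer and tray, 26 mm thick, bystander. Origin under the middle of its length.
Not all that is in view belongs to the job. There is more than one size of the regulator; the one meant has the size given above.

How it is judged:
By the outcome, as a careful person would: the job done as asked, in the order asked, and still so for the second after the job is handed in, while the arm keeps its last pose, push and grip.
It also fails if it takes over 64 s, if anything falls off the work surface, if the arm or the gripper's body presses on something with over 40 N, if the wrist force passes 120 N, or if a joint passes its speed limit or range.

ROBOT

A 6-joint arm with a two-finger parallel gripper is mounted at the origin on the work surface. World frame = base frame: x ahead of the robot, y to its left, z up, the work surface at z = 0. Lengths are in mm, angles in rad, forces in N, time in s.
With the tool pointing down it reaches from about 375 to 750 mm from the base axis. Payload 9 kg.
Tool frame: the origin (TCP) lies midway between the tips of the shut fingers; the grasp point (between the pads) lies 19 mm behind it (grip_point_offset is the distance from the TCP to the grasp point, in mm); z points along the fingers, x is the direction in which the jaws open and shut, and the axes are right-handed (so a half turn about z gives the same grasp; the last joint's range is limited). The gripper opens to 85 mm and grips with 20 to 120 N. Pads are 22 mm wide; open, the fingers measure 114 mm over their backs; the gripper's body (76 mm by 85 mm) begins 54 mm behind the grasp point. The pads swing forward as they close: fully open they stand 13 mm farther back than shut.
Start: joints at [0.921, 0.104, 0.097, 1.564, 0, 1.353], TCP at [251.112, 544.958, 231.331] pointing down, gripper open.
Joint ranges: [-2.99, 2.99], [-0.84, 1.86], [-1.1, 1.16], [-1.84, 2.11], [-1.51, 1.56], [-3.14, 3.14]. Speed limits (rad/s): [2.22, 2.22, 2.57, 3.14, 3.14, 3.14].

INTERFACE

Orientations are given as [roll, pitch, yaw] about the fixed x, y, z axes, in that order (R = Rz(yaw) Ry(pitch) Rx(roll)).
In Python, from bench import observe, get_image, get_calibration, finish_job, spot_in, trace, grip_point_offset gives the robot as it stands. The module is installed in compiled form; this text tells all that it offers.
- The arm moves only by the tool move_arm, never from a script. Its argument "targets" is a list of rows, each a list of 3 entries, a list of its own where there are three numbers: the shift along the tool's x, y, z in m, then the turn, a rotation vector about the tool's x, y, z in degrees, then the opening, from 0 (shut) to 1 (fully open). In form: [[[tx, ty, tz], [rx, ry, rz], claw], ...]. A call has 1 to 12 rows; each row is the pose to reach, as a shift and turn from the pose commanded when the call began, along the tool's axes at that moment; what a row does not reach only later rows make up. A row lasts 1/10 s, in which the tool goes at most 50 mm and 8.59 degrees, less where a joint would pass 70% of its speed; a pose out of reach is approached as far as the arm can. A call with a gripper value outside its range is refused whole. The fingers move at their own pace and stop on an object; "grip_force" is the grip in N (left out, the last holds). Time passes only in rows, so rows that repeat a pose let the fingers close. It gives the time, the measured TCP pose, the force and the opening at its end, in the units of the state.
- observe(): the state, without advancing time (a new reading comes with each control period).
- get_image(name): name is "side" or "top"; returns the picture (384x512x3 uint8, blue, green, red); there is no depth.
- get_calibration(name): a dict with "fovy" (degrees; the focal length in pixels is half the picture's height over the tangent of half this angle, whatever the lens; pixels are square), "cx", "cy" (the principal point, pixels), "R" (3x3) and "t" (3): a world point X has camera coordinates R X + t. Camera axes: x right, y down, z forward; pixel columns grow to the right and rows downward; lengths in mm; the calibration is good to about 2 mm. A picture is of the moment at which its call begins. get_calibration takes no time and is no camera call.
- finish_job(): hands the job in, once; it reports no verdict.
Trained networks look in the newest picture that a camera, given by its name, has taken for a name from the list of things; names that differ only in an ending like _2 or _b are one class to them, and where a whole thing is asked for, a point or a joint stands for the part that bears it (a point fixed in the world has none). Each returns a list of dicts, best first, with "confidence" (0 to 1); they miss things now and then, are a little off and sometimes report something else, mostly with a low value. They report only what shows in the picture. A call takes as long as a camera call. They do not tell look-alikes from the thing itself.
- spot_in(query, camera): "rect" ([left, top, right, bottom] in pixels, round what is visible of it).
- trace(query, camera): "region" (384x512 bool, what is visible of it) and "rect" ([left, top, right, bottom] in pixels, round what is visible of it).
The state is a dict: "time_s": time; "joint_positions": joint angles; "qvel": joint speeds; "tau": joint torques, N m; "tool_pos": TCP position; "ee_rot": TCP orientation; "contact_force": force on the tool from outside, world axes, zero at the start; "torque": the same for the moment, N m; "grip_width": opening from 0.0 (shut) to 1.0 (fully open).
Only numpy, scipy, OpenCV 4.12 (cv2) and the standard library are available. Lean on these libraries where they do the work, as an engineer would, in place of code of your own. Each camera call takes 0.05 s, during which the arm holds its last target. There are 200 camera calls.

## Working session

There is one attempt and no reset: what is moved stays moved. The work goes in short steps, Python scripts to look and compute and a tool call to move; the robot and the scene stay as the last step left them, time stands still between calls to the robot, and variables do not carry over. Pictures are saved under pics/ and viewed, about 8 in all and at most 12, crops included, and the job is handed in when it is done.

Besides the shell and the picture viewer there is one more tool, called after ">>>" in YAML: its name, and indented under it one key for each argument. move_arm: Moves the arm, as the interface text tells. Its arguments: {"type":"object","properties":{"targets":{"type":"array"},"grip_force":{"type":"number"}},"required":["targets"]}

```bash
mkdir -p pics; python3 - <<'E'
from bench import *
import cv2
print(observe())
for n in("side","top"):
    im=get_image(n); cv2.imwrite(f"pics/{n}0.png",im); print(n,get_calibration(n))
print(grip_point_offset)
E
```

```text
{'time_s': 0.0, 'joint_positions': array([ 9.21281391e-01,  1.04694205e-01,  9.64356644e-02,  1.56389432e+00,
       -4.70512413e-06,  1.35308455e+00]), 'qvel': array([-0.00029928,  0.00028654, -0.00090214, -0.0002629 , -0.00049231,
        0.00019306]), 'tau': array([ 1.88610952e-04, -5.56932414e+01,  5.03646898e+01,  1.70624536e-02,
       -3.75357231e-04, -4.41618454e-06]), 'tool_pos': array([250.89188875, 544.64792998, 230.5068147 ]), 'ee_rot': array([-3.14130424e+00,  1.32553190e-03,  1.13899336e+00]), 'contact_force': array([-0.59216038,  0.67802592,  0.24267003]), 'torque': array([-0.00775869,  0.02731409,  0.03753049]), 'grip_width': 1.0002906695695888}
side {'fovy': 51.82361117432239, 'cx': 260.24976219781297, 'cy': 193.31821338523008, 'R': array([[-8.20402002e-01, -5.71786972e-01, -4.61497869e-04],
       [-3.28141129e-01,  4.71478739e-01, -8.18554334e-01],
       [ 4.68256291e-01, -6.71392179e-01, -5.74428924e-01]]), 't': array([ 480.98272547,  303.8802864 , 1168.19067734])}
top {'fovy': 56.33093822388472, 'cx': 247.54565571611016, 'cy': 186.81588216612485, 'R': array([[ 0.029424  , -0.99932209,  0.02212675],
       [-0.98831378, -0.0323979 , -0.14895046],
       [ 0.14956635, -0.01748545, -0.98859707]]), 't': array([ -41.63987502,  587.73200006, 1037.69100651])}
18.700000000000003
```

View pics/side0.png

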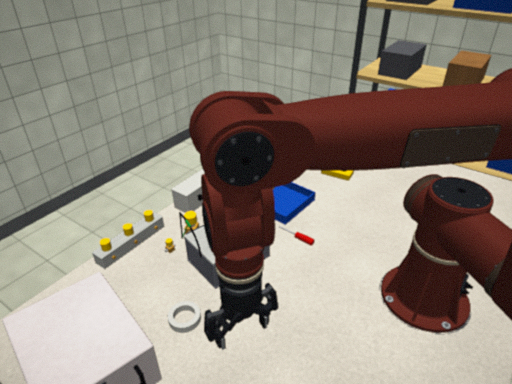

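View pics/top0.png

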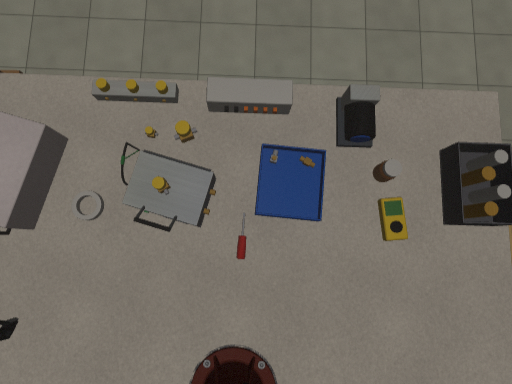

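The top view shows the dryer at left, centred near (170,187), with its bar near (155,220) and the scale at (125,165). The tray is at (291,182). Regulator candidates are the one on the cover (159,184), a larger one on the bench (183,130), a small one (150,131), and manifold knobs (102..162,86). The one on the cover fits the description, so I'll enlarge it and measure its size.

```bash
cat > h.py <<'E'
import numpy as np, cv2
from bench import *
def K(n):
    c=get_calibration(n); f=192/np.tan(np.radians(c["fovy"]/2)); return f,c
def ray(n,u,v,z):
    f,c=K(n); R=np.array(c["R"]);t=np.array(c["t"])
    d=R.T@np.array([(u-c["cx"])/f,(v-c["cy"])/f,1]); o=-R.T@t
    return o+d*(z-o[2])/d[2]
def proj(n,X):
    f,c=K(n); p=np.array(c["R"])@np.array(X,float)+np.array(c["t"])
    return np.array([c["cx"]+f*p[0]/p[2],c["cy"]+f*p[1]/p[2]])
E
python3 - <<'E'
from h import *
im=get_image("top")
cv2.imwrite("pics/c1.png",cv2.resize(im[70:240,80:230],None,fx=3.5*1,fy=3.5,interpolation=cv2.INTER_CUBIC))
for q,z in(("regulator",160),("cover",108.5),("tray",40),("cover_bar",145)):
    for r in trace(q,"top")[:4]:
        m=r["region"]; v,u=np.nonzero(m)
        mr=cv2.minAreaRect(np.c_[u,v].astype(np.float32))
        print(q,round(r["confidence"],2),np.round(r["rect"]),[np.round(x,1) for x in mr[:2]],round(mr[2],1))
        print("   ",[np.round(ray("top",*p,z)[:2]).tolist() for p in cv2.boxPoints(mr)], np.round(ray("top",u.mean(),v.mean(),z)))
E
```

```text
regulator 0.74 [172. 120. 196. 141.] [array([183.2, 131.6]), array([22. , 20.5])] 38.7
    [[714.0, 201.0], [761.0, 168.0], [723.0, 119.0], [677.0, 151.0]] [720. 158. 160.]
regulator 0.63 [151. 178. 172. 193.] [array([160., 184.]), array([16., 16.])] 90.0
    [[592.0, 236.0], [594.0, 194.0], [550.0, 191.0], [549.0, 233.0]] [571. 213. 160.]
regulator 0.41 [142. 127. 156. 137.] [array([149.8, 131.8]), array([12. ,  8.5])] 45.0
    [[718.0, 271.0], [735.0, 256.0], [712.0, 231.0], [695.0, 246.0]] [716. 251. 160.]
cover 0.73 [123. 151. 213. 232.] [array([165.7, 192.7]), array([79.4, 73. ])] 17.7
    [[487.0, 339.0], [687.0, 293.0], [624.0, 73.0], [427.0, 126.0]] [566. 204. 108.]
tray 0.67 [255. 143. 327. 222.] [array([290.4, 182.3]), array([67.5, 72.8])] 5.7
    [[504.0, -43.0], [728.0, -59.0], [714.0, -268.0], [490.0, -245.0]] [ 605. -153.   40.]
cover_bar 0.89 [123. 150. 213. 232.] [array([165.9, 192.5]), array([77.6, 72.1])] 18.0
    [[486.0, 324.0], [677.0, 278.0], [617.0, 72.0], [428.0, 123.0]] [562. 196. 145.]
```

View pics/c1.png

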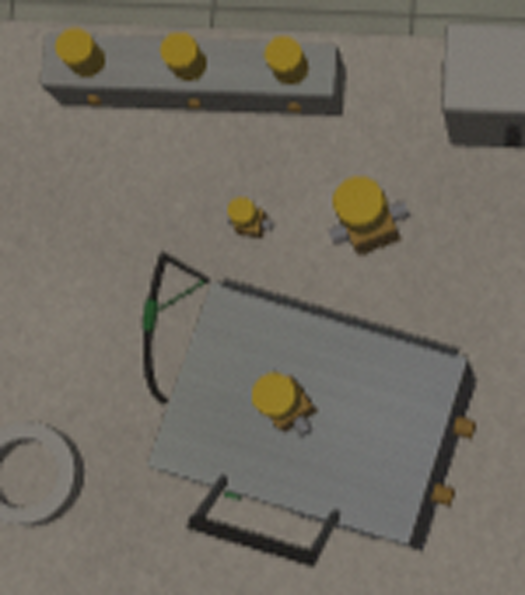

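The crop (3.5x, origin (80,70)) shows three free-standing yellow-knob regulators. The one on the cover has a knob about 13.7 px wide, or 36 mm at its height, which matches the 34 mm given. The bench one is about 45 mm across and the other is much smaller. I'll take the one on the cover and fit the poses.

```bash
python3 - <<'E'
from h import *
from scipy.optimize import least_squares
o=np.array([80,70])
def fit(local,px,x0):
    px=np.array(px,float)
    def W(p):
        c,s=np.cos(p[2]),np.sin(p[2])
        return [[p[0]+c*a-s*b,p[1]+s*a+c*b,z] for a,b,z in local]
    f=lambda p:np.ravel([proj("top",X) for X in W(p)]-px)
    r=least_squares(f,x0,x_scale=[100,100,1]); return r.x,np.round(r.fun.reshape(-1,2),1).tolist()
loc=[(-80,110,108.5),(-80,-110,108.5),(80,-110,108.5),(-110,50,145.5),(-110,-50,145.5)]
px=[np.array(p)/3.5+o for p in((150,467),(417,548),(470,360),(196,523),(313,557))]
p,e=fit(loc,px,[580,200,-.3]); print("dryer",p,e)
c,s=np.cos(p[2]),np.sin(p[2])
print("hinge",p[:2]+80*np.array([c,s]),"bar",p[:2]-110*np.array([c,s]))
k=ray("top",*(np.array([277,395])/3.5+o),172.5); print("knob",k)
print("block px in crop",(proj("top",[k[0],k[1],122])-o)*3.5)
r=trace("tray","top")[0]["region"].astype(np.uint8)
mr=cv2.minAreaRect(np.argwhere(r)[:,::-1].astype(np.float32)); print(cv2.boxPoints(mr))
im=get_image("top")
hsv=cv2.cvtColor(im,cv2.COLOR_BGR2HSV)
m=(((hsv[...,0]<32)&(hsv[...,0]>22)&(hsv[...,1]>180)&(hsv[...,2]>110))[170:200,145:180]); v,u=np.nonzero(m); print("knob mask",u.min()+145,u.max()+145,v.min()+170,v.max()+170,u.mean()+145,v.mean()+170,m.sum())
cv2.imwrite("pics/c2.png",cv2.resize(im[130:270,230:340],None,fx=4,fy=4,interpolation=cv2.INTER_CUBIC))
E
```

```text
dryer [ 5.69192207e+02  1.98819130e+02 -2.63632902e-01] [[-0.3, 0.0], [-1.6, -0.2], [0.7, -0.5], [-0.5, -0.2], [1.7, 0.9]]
hinge [646.42817905 177.97195811] bar [462.99274469 227.48399123]
knob [572.29825054 213.11888523 172.5       ]
block px in crop [291.05931333 405.1431439 ]
[[253.17822 215.21783]
 [260.42572 142.74258]
 [327.55444 149.45544]
 [320.30695 221.9307 ]]
knob mask 153 163 177 187 157.83695652173913 182.40217391304347 92
```

View pics/c2.png

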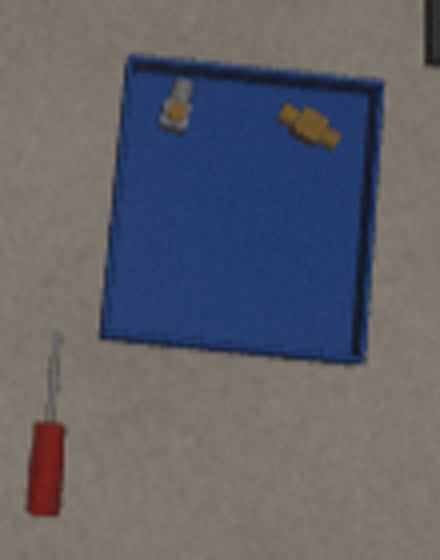

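The crop (4x, origin (230,130)) shows the tray corners at (130,57), (383,82), (363,362) and (101,338). The fittings are at its far side, (175,110) and (310,125), so the near and middle part is free. The screwdriver is at (45,420), outside the tray. I'll place at about x 570, y -152. Now I move above the regulator.

>>> move_arm:
  targets:
    - [[0,0,-0.03],[0,0,3],1]
    - [[-0.005,0.012,-0.06],[0,0,6],1]
    - [[-0.012,0.032,-0.069],[0,0,10],1]
    - [[-0.02,0.053,-0.069],[0,0,14],1]
    - [[-0.028,0.073,-0.069],[0,0,18],1]
    - [[-0.036,0.093,-0.069],[0,0,22],1]
    - [[-0.044,0.113,-0.069],[0,0,26],1]
    - [[-0.052,0.133,-0.069],[0,0,30],1]
    - [[-0.06,0.153,-0.069],[0,0,34],1]
    - [[-0.068,0.174,-0.069],[0,0,38],1]
    - [[-0.076,0.195,-0.069],[0,0,42],1]
    - [[-0.083,0.215,-0.069],[0,0,46],1]

```text
time_s: 1.65
tool_pos: [412.2, 378.8, 300.4]
ee_rot: [-3.142, -0.0, 0.333]
contact_force: [-0.7, -0.0, -0.1]
grip_width: 0.997
```

>>> move_arm:
  targets:
    - [[0.008,0.018,0],[0,0,3],1]
    - [[0.016,0.035,0],[0,0,6],1]
    - [[0.024,0.053,0],[0,0,9],1]
    - [[0.033,0.072,0],[0,0,12],1]
    - [[0.042,0.091,0],[0,0,15],1]
    - [[0.051,0.11,0],[0,0,18],1]
    - [[0.06,0.13,0.01],[0,0,21],1]
    - [[0.069,0.15,0.03],[0,0,24],1]
    - [[0.078,0.17,0.05],[0,0,27],1]
    - [[0.088,0.19,0.07],[0,0,31],1]
    - [[0.097,0.21,0.09],[0,0,34.4],1]
    - [[0.097,0.21,0.1],[0,0,34.4],1]

```text
time_s: 2.85
tool_pos: [573.1, 211.3, 197.9]
ee_rot: [3.14, 0.002, -0.268]
contact_force: [0.3, -0.0, -1.0]
grip_width: 1.002
```

```bash
python3 - <<'E'
from h import *
o=observe(); print(o["tool_pos"],o["ee_rot"],o["joint_positions"])
t=get_image("top"); s=get_image("side")
a=cv2.resize(t[120:240,100:230],(390,360),interpolation=cv2.INTER_CUBIC)
u,v=proj("side",[572,213,150]).astype(int); print(u,v)
u0=max(0,u-65);v0=max(0,v-60); print(u0,v0)
b=cv2.resize(s[v0:v0+120,u0:u0+130],(390,360),interpolation=cv2.INTER_CUBIC)
cv2.imwrite("pics/d1.png",np.hstack([a,b]))
E
```

```text
[573.10202553 211.31224591 197.90829193] [ 3.14030511e+00  1.80388643e-03 -2.68249316e-01] [ 1.39687986e-01  1.35723208e-01  7.06516238e-02  1.50789139e+00
 -4.66254402e-04  1.97873297e+00]
224 224
159 164
```

View pics/d1.png

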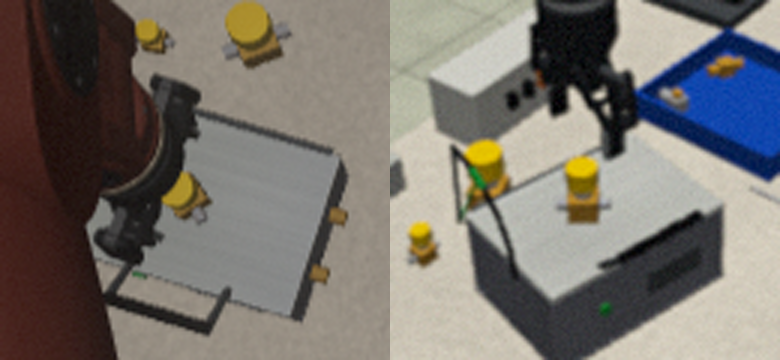

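```bash
python3 - <<'E'
from h import *
P=lambda n,X:np.round(proj(n,X),1)
print("knob pred", P("side",[572.3,213.1,160.5]),"meas 223,222.3; base block bottom", P("side",[572.3,213.1,108.5]))
print("tcp", P("side",[573.1,211.3,211]))
c,s=np.cos(-.264),np.sin(-.264)
for d in(-42,42): print(d,(P("side",[573+d*c,211+d*s,211])-[159,164])*3+[390,0])
s_=get_image("side");hsv=cv2.cvtColor(s_,cv2.COLOR_BGR2HSV)
m=((hsv[...,0]<34)&(hsv[...,0]>20)&(hsv[...,1]>150)&(hsv[...,2]>90))[205:240,205:245]; v,u=np.nonzero(m); print(u.min()+205,u.max()+205,v.min()+205,v.max()+205,u.mean()+205)
# joint two-view estimate of knob top/centre
from scipy.optimize import least_squares
us=(u.min()+u.max())/2+205
f=lambda p:[*(proj("top",[p[0],p[1],172.5])-[159,182.8]),proj("side",[p[0],p[1],160.5])[0]-us,(proj("side",[p[0],p[1],160.5])[1]-222.5)]
r=least_squares(f,[572,213]);print(r.x,r.fun)
E
```

```text
knob pred [223.9 221.3] meas 223,222.3; base block bottom [224.8 234.3]
tcp [223.2 207.7]
-42 [608.1 151.2]
42 [558.6 111.9]
217 227 216 237 222.52991452991452
[573.60805448 215.93654684] [-0.89271368 -0.46579323  0.97346443 -0.82108816]
```

>>> move_arm:
  targets:
    - [[0,-0.002,0.012],[0,0,0],1]
    - [[0,-0.002,0.026],[0,0,0],1]
    - [[0,-0.002,0.04],[0,0,0],1]
    - [[0,-0.002,0.052],[0,0,0],1]
    - [[0,-0.002,0.061],[0,0,0],1]
    - [[0,-0.002,0.061],[0,0,0],1]
    - [[0,-0.002,0.061],[0,0,0],0.6]
    - [[0,-0.002,0.061],[0,0,0],0.45]
    - [[0,-0.002,0.061],[0,0,0],0.2]
    - [[0,-0.002,0.061],[0,0,0],0]
    - [[0,-0.002,0.061],[0,0,0],0]
    - [[0,-0.002,0.061],[0,0,0],0]
  grip_force: 60

```text
time_s: 4.2
tool_pos: [573.4, 215.3, 139.9]
ee_rot: [-3.141, -0.001, -0.264]
contact_force: [0.9, -0.1, 3.1]
grip_width: 0.384
```

```bash
python3 - <<'E'
from h import *
o=observe(); print(o)
s=get_image("side");cv2.imwrite("pics/d2.png",cv2.resize(s[165:285,160:290],None,fx=4.5,fy=4.5,interpolation=cv2.INTER_CUBIC))
E
```

```text
{'time_s': 4.2, 'joint_positions': array([ 1.45993992e-01,  1.42489347e-01, -2.70866710e-02,  1.40002380e+00,
       -2.08402723e-05,  1.98105799e+00]), 'qvel': array([-4.14788645e-05, -1.37286931e-03, -5.73343824e-04,  1.49934866e-03,
       -1.82737473e-04, -1.04164373e-03]), 'tau': array([ 3.85690425e-01, -5.54793334e+01,  4.81887424e+01,  2.44678091e-01,
        1.18017769e-01, -1.92480977e-03]), 'tool_pos': array([573.44379671, 215.30641692, 139.92795926]), 'ee_rot': array([-3.14113454e+00, -1.10552837e-03, -2.64267934e-01]), 'contact_force': array([ 0.87116927, -0.08674353,  3.05862438]), 'torque': array([-0.05628089, -0.11890406,  0.03642255]), 'grip_width': 0.3835577988196226}
```

View pics/d2.png

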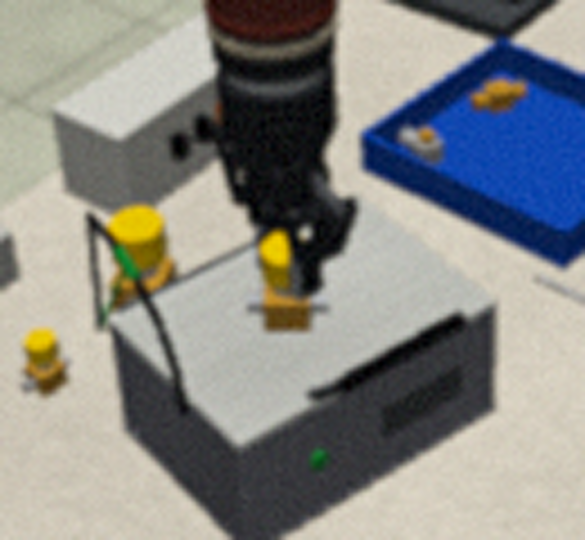

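The side crop shows the knob held between the fingers at (285,265), above the block, with the opening at 0.384, or about 33 mm. Next I lift and carry it to the tray.

>>> move_arm:
  targets:
    - [[0,0,-0.004],[0,0,0],0]
    - [[0,0,-0.01],[0,0,0],0]
    - [[0,0,-0.02],[0,0,0],0]
    - [[0,0,-0.032],[0,0,0],0]
    - [[0,0,-0.045],[0,0,0],0]
    - [[0,0,-0.058],[0,0,0],0]
    - [[0,0,-0.07],[0,0,0],0]
    - [[0.001,0.005,-0.08],[0,0,0],0]
    - [[0.004,0.015,-0.085],[0,0,0],0]
    - [[0.008,0.03,-0.085],[0,0,0],0]
    - [[0.013,0.05,-0.085],[0,0,0],0]
    - [[0.018,0.07,-0.085],[0,0,0],0]

```text
time_s: 5.45
tool_pos: [571.7, 141.2, 223.6]
ee_rot: [3.141, 0.001, -0.265]
contact_force: [0.1, -0.2, -2.6]
grip_width: 0.385
```

>>> move_arm:
  targets:
    - [[0.006,0.022,0],[0,0,0],0]
    - [[0.013,0.046,0],[0,0,0],0]
    - [[0.02,0.072,0],[0,0,0],0]
    - [[0.027,0.1,0],[0,0,0],0]
    - [[0.034,0.13,0],[0,0,0],0]
    - [[0.042,0.16,0],[0,0,0],0]
    - [[0.05,0.19,0],[0,0,0],0]
    - [[0.057,0.218,0],[0,0,0],0]
    - [[0.064,0.243,0],[0,0,0],0]
    - [[0.07,0.265,0],[0,0,0],0]
    - [[0.074,0.28,0],[0,0,0],0]
    - [[0.075,0.285,0],[0,0,0],0]

```text
time_s: 6.65
tool_pos: [569.3, -153.6, 223.6]
ee_rot: [-3.142, 0.001, -0.266]
contact_force: [0.3, 0.4, -1.6]
grip_width: 0.385
```

```bash
python3 - <<'E'
from h import *
o=observe(); print(o["tool_pos"],o["ee_rot"],o["contact_force"],o["grip_width"])
t=get_image("top");s=get_image("side")
u,v=proj("side",[570,-152,100]).astype(int);print(u-65,v-60)
a=cv2.resize(t[120:240,230:360],(390,360),interpolation=cv2.INTER_CUBIC)
b=cv2.resize(s[v-60:v+60,u-65:u+65],(390,360),interpolation=cv2.INTER_CUBIC)
cv2.imwrite("pics/d3.png",np.hstack([a,b]))
E
```

```text
[ 569.34997712 -153.58637786  223.64394354] [-3.14154796e+00  9.25164433e-04 -2.66361693e-01] [ 0.25189869  0.41608569 -1.55941674] 0.3851989657777788
222 123
```

View pics/d3.png

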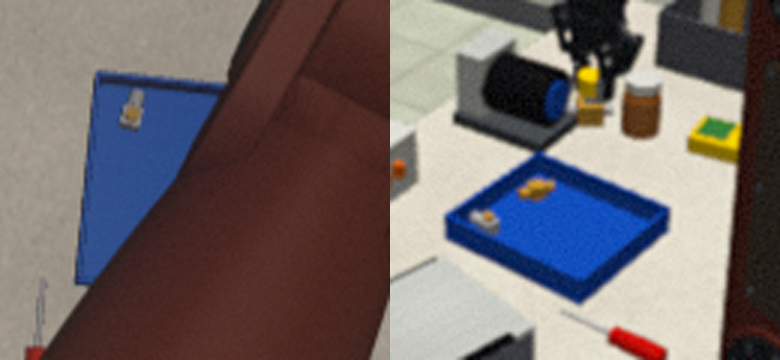

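The regulator hangs upright above the tray, at (590,95) in the right panel, and the tray below is free. Now I lower it.

>>> move_arm:
  targets:
    - [[0,0,0.01],[0,0,0],0]
    - [[0,0,0.03],[0,0,0],0]
    - [[0,0,0.055],[0,0,0],0]
    - [[0,0,0.08],[0,0,0],0]
    - [[0,0,0.105],[0,0,0],0]
    - [[0,0,0.13],[0,0,0],0]
    - [[0,0,0.15],[0,0,0],0]
    - [[0,0,0.165],[0,0,0],0]
    - [[0,0,0.176],[0,0,0],0]
    - [[0,0,0.182],[0,0,0],0]
    - [[0,0,0.184],[0,0,0],0]
    - [[0,0,0.185],[0,0,0],0]

```text
time_s: 7.95
tool_pos: [570.5, -151.8, 39.9]
ee_rot: [3.141, -0.001, -0.264]
contact_force: [-0.9, -0.4, -2.3]
grip_width: 0.383
```

>>> move_arm:
  targets:
    - [[0,0,0.001],[0,0,0],0]
    - [[0,0,0.0015],[0,0,0],0]
    - [[0,0,0.002],[0,0,0],0]
    - [[0,0,0.0025],[0,0,0],0]
    - [[0,0,0.0025],[0,0,0],0]

```text
time_s: 8.45
tool_pos: [570.4, -151.9, 37.6]
ee_rot: [3.141, -0.001, -0.264]
contact_force: [-1.4, 0.7, 5.2]
grip_width: 0.379
```

>>> move_arm:
  targets:
    - [[0,0,0],[0,0,0],0.38]
    - [[0,0,0],[0,0,0],0.42]
    - [[0,0,0],[0,0,0],0.5]
    - [[0,0,0],[0,0,0],0.65]
    - [[0,0,0],[0,0,0],0.8]
    - [[0,0,0],[0,0,0],0.8]
    - [[0,0,-0.01],[0,0,0],0.8]
    - [[0,0,-0.03],[0,0,0],0.8]
    - [[0,0,-0.06],[0,0,0],0.8]
    - [[0,0,-0.1],[0,0,0],0.8]
    - [[0,0,-0.14],[0,0,0],0.8]
    - [[0,0,-0.18],[0,0,0],0.8]
  grip_force: 20

```text
time_s: 9.65
tool_pos: [569.9, -151.5, 219.3]
ee_rot: [3.142, -0.001, -0.264]
contact_force: [1.1, -0.5, -0.0]
grip_width: 0.804
```

```bash
python3 - <<'E'
from h import *
o=observe(); print(o["tool_pos"],o["ee_rot"],o["contact_force"],o["grip_width"])
s=get_image("side")
cv2.imwrite("pics/d4.png",cv2.resize(s[123:243,222:352],None,fx=4,fy=4,interpolation=cv2.INTER_CUBIC))
E
```

```text
[ 569.8653997  -151.54515819  219.30334562] [ 3.14153108e+00 -7.67876575e-04 -2.64191210e-01] [ 1.09714187 -0.52709189 -0.00934056] 0.8035832579540892
```

View pics/d4.png

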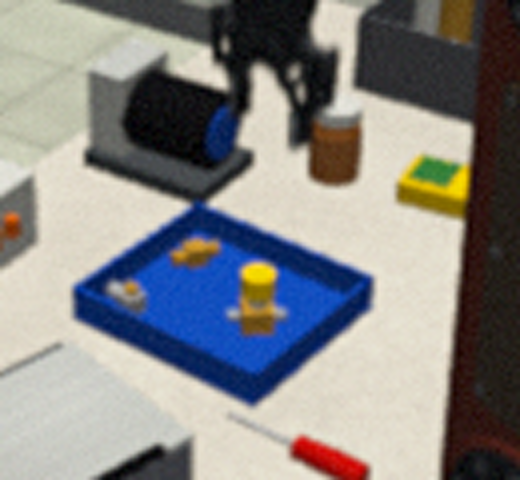

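The crop shows the regulator standing upright in the tray at (258,300), with both fittings in place. Next I go above the bar.

>>> move_arm:
  targets:
    - [[-0.006,-0.01,0],[0,0,0],0.7]
    - [[-0.016,-0.026,0],[0,0,0],0.7]
    - [[-0.03,-0.05,0],[0,0,0],0.7]
    - [[-0.048,-0.08,0],[0,0,0],0.7]
    - [[-0.066,-0.11,0],[0,0,0],0.7]
    - [[-0.084,-0.14,0],[0,0,0],0.7]
    - [[-0.102,-0.17,0],[0,0,0],0.7]
    - [[-0.12,-0.2,0],[0,0,0],0.7]
    - [[-0.138,-0.23,0],[0,0,0],0.7]
    - [[-0.156,-0.26,0],[0,0,0],0.7]
    - [[-0.172,-0.288,0],[0,0,0],0.7]
    - [[-0.186,-0.311,0],[0,0,0],0.7]

```text
time_s: 10.9
tool_pos: [469.1, 199.5, 215.2]
ee_rot: [3.141, 0.003, -0.263]
contact_force: [0.7, 0.6, 0.3]
grip_width: 0.704
```

>>> move_arm:
  targets:
    - [[-0.009,-0.016,0.005],[0,0,0],0.7]
    - [[-0.014,-0.024,0.015],[0,0,0],0.7]
    - [[-0.016,-0.027,0.025],[0,0,0],0.7]
    - [[-0.016,-0.027,0.03],[0,0,0],0.7]
    - [[-0.016,-0.027,0.03],[0,0,0],0.7]

```text
time_s: 11.4
tool_pos: [462.7, 226.6, 185.3]
ee_rot: [3.14, 0.002, -0.265]
contact_force: [0.3, -0.0, 0.9]
grip_width: 0.699
```

```bash
python3 - <<'E'
from h import *
o=observe(); print(o["tool_pos"],o["ee_rot"],o["contact_force"],o["grip_width"])
t=get_image("top");s=get_image("side")
c,sn=np.cos(-.264),np.sin(-.264)
for e in(50,0,-50):
    X=[463-sn*e,227.5+c*e,145.5]; print(e,proj("side",X),proj("top",X))
a=cv2.resize(t[160:260,90:210],(390,325),interpolation=cv2.INTER_CUBIC)
b=cv2.resize(s[190:290,190:310],(390,325),interpolation=cv2.INTER_CUBIC)
cv2.imwrite("pics/d5.png",np.hstack([a,b]))
E
```

```text
[462.69130493 226.60273476 185.26527122] [ 3.14046556e+00  1.89195639e-03 -2.64947086e-01] [ 0.25091277 -0.03591043  0.93610896] 0.6989565141445941
50 [236.54742257 249.15906672] [135.51297164 219.17209532]
0 [250.26814246 241.52404441] [153.27422113 224.61521404]
-50 [263.37469243 234.23078267] [171.07653373 230.07091697]
```

View pics/d5.png

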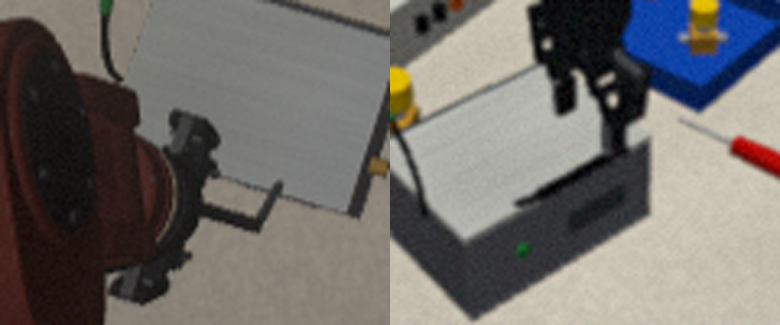

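The left panel shows the bar's free right end at (262,228), which is px (170.6,230.2) against a prediction of (171.1,230.1). The gripper is centred on the bar with its jaws across it. I'll go down and pinch lightly.

>>> move_arm:
  targets:
    - [[0,0,0.01],[0,0,0],0.7]
    - [[0,0,0.022],[0,0,0],0.7]
    - [[0,0,0.035],[0,0,0],0.7]
    - [[0,0,0.047],[0,0,0],0.6]
    - [[0,0,0.056],[0,0,0],0.5]
    - [[0,0,0.061],[0,0,0],0.4]
    - [[0,0,0.061],[0,0,0],0.3]
    - [[0,0,0.061],[0,0,0],0.2]
    - [[0,0,0.061],[0,0,0],0.12]
    - [[0,0,0.061],[0,0,0],0.05]
    - [[0,0,0.061],[0,0,0],0]
    - [[0,0,0.061],[0,0,0],0]
  grip_force: 20

```text
time_s: 12.7
tool_pos: [466.3, 226.7, 127.0]
ee_rot: [-3.141, -0.006, -0.265]
contact_force: [11.9, -4.3, -5.4]
grip_width: 0.129
```

>>> move_arm:
  targets:
    - [[0,0,0],[0,0,0],0]
    - [[0,0,0],[0,0,0],0]
    - [[0,0,0],[0,0,0],0]

```text
time_s: 13.0
tool_pos: [466.2, 226.7, 127.0]
ee_rot: [-3.141, -0.006, -0.265]
contact_force: [11.3, -4.2, -5.1]
grip_width: 0.13
```

>>> move_arm:
  targets:
    - [[0.002,0,0],[0,0,0],0]
    - [[0.004,0,0],[0,0,0],0]
    - [[0.004,0,0],[0,0,0],0]

```text
time_s: 13.3
tool_pos: [466.0, 226.7, 125.8]
ee_rot: [-3.141, 0.003, -0.264]
contact_force: [-5.9, 1.6, 1.9]
grip_width: 0.132
```

>>> move_arm:
  targets:
    - [[-0.0013,0,-0.001],[0,0,0],0]
    - [[-0.0004,0,-0.004],[0,0,0],0]
    - [[0.0008,0,-0.0082],[0,0,0],0]
    - [[0.0033,0,-0.0164],[0,0,0],0]
    - [[0.0062,0,-0.0244],[0,0,0],0]
    - [[0.0094,0,-0.0323],[0,0,0],0]
    - [[0.0129,0,-0.04],[0,0,0],0]
    - [[0.0168,0,-0.0476],[0,0,0],0]
    - [[0.021,0,-0.055],[0,0,0],0]
    - [[0.0255,0,-0.0623],[0,0,0],0]
    - [[0.0255,0,-0.0623],[0,0,0],0]
    - [[0.0255,0,-0.0623],[0,0,0],0]

```text
time_s: 14.5
tool_pos: [491.0, 220.0, 189.2]
ee_rot: [-3.141, 0.002, -0.264]
contact_force: [-9.5, 3.5, 3.7]
grip_width: 0.132
```

```bash
python3 - <<'E'
from h import *
o=observe(); print(o["tool_pos"],o["ee_rot"],o["contact_force"],o["grip_width"])
s=get_image("side")
cv2.imwrite("pics/d6.png",cv2.resize(s[170:290,170:300],None,fx=4,fy=4,interpolation=cv2.INTER_CUBIC))
E
```

```text
[490.96063555 220.02072932 189.16777309] [-3.14115221e+00  1.96015611e-03 -2.63727910e-01] [-9.48756343  3.5457621   3.7351518 ] 0.13232832447082366
```

View pics/d6.png

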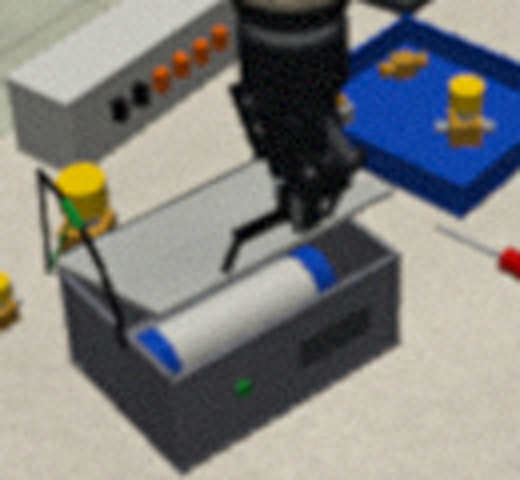

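The crop shows the cover up about 20 degrees, with the bar held and the cartridge visible. The force points radially outward at about 10 N, so my path runs about 2 mm too close to the hinge. I'll correct that and continue.

>>> move_arm:
  targets:
    - [[-0.0016,0,-0.0012],[0,0,0],0]
    - [[0.0033,0,-0.0082],[0,0,0],0]
    - [[0.0084,0,-0.0151],[0,0,0],0]
    - [[0.0139,0,-0.0216],[0,0,0],0]
    - [[0.0196,0,-0.028],[0,0,0],0]
    - [[0.0257,0,-0.0341],[0,0,0],0]
    - [[0.032,0,-0.0399],[0,0,0],0]
    - [[0.0385,0,-0.0456],[0,0,0],0]
    - [[0.0454,0,-0.0508],[0,0,0],0]
    - [[0.0454,0,-0.0508],[0,0,0],0]
    - [[0.0454,0,-0.0508],[0,0,0],0]

```text
time_s: 15.65
tool_pos: [535.4, 208.1, 240.9]
ee_rot: [-3.141, 0.0, -0.264]
contact_force: [-9.0, 3.8, 8.6]
grip_width: 0.126
```

>>> move_arm:
  targets:
    - [[-0.0015,0,-0.002],[0,0,0],0]
    - [[0.0055,0,-0.007],[0,0,0],0]
    - [[0.0128,0,-0.0118],[0,0,0],0]
    - [[0.0202,0,-0.0161],[0,0,0],0]
    - [[0.0278,0,-0.0202],[0,0,0],0]
    - [[0.0356,0,-0.0239],[0,0,0],0]
    - [[0.0436,0,-0.0273],[0,0,0],0]
    - [[0.0517,0,-0.0302],[0,0,0],0]
    - [[0.0517,0,-0.0302],[0,0,0],0]
    - [[0.0517,0,-0.0302],[0,0,0],0]

```text
time_s: 16.65
tool_pos: [586.4, 194.3, 270.9]
ee_rot: [-3.14, -0.002, -0.264]
contact_force: [-3.0, 5.5, 3.6]
grip_width: 0.13
```

```bash
python3 - <<'E'
from h import *
for i in range(3):
    o=observe(); print(o["tool_pos"],o["ee_rot"],o["contact_force"],o["grip_width"])
    s=get_image("side")
t=get_image("top")
d=(o["tool_pos"]-[466,226.7,126])
a=np.dot(d[:2],[.965,-.261]); print("dx,dz",a,d[2],"theta",np.degrees(np.arctan2(45+d[2],190-a))-13.32,"R",np.hypot(45+d[2],190-a))
a=cv2.resize(s[140:270,160:290],(520,520),interpolation=cv2.INTER_CUBIC)
b=cv2.resize(t[120:250,100:170],(280,520),interpolation=cv2.INTER_CUBIC)
cv2.imwrite("pics/d7.png",np.hstack([a,b]))
# predicted plate front edge, side view
h=np.array([649,177.5]);ux=np.array([.965,-.261]);uy=np.array([.261,.965])
for th in(55,60,65):
    r=np.radians(th);out=[]
    for e in(110,-110):
        q=h-ux*160*np.cos(r)+uy*e; out.append((proj("side",[*q,100.5+160*np.sin(r)])-[160,140])*4)
    print(th,np.round(out).tolist())
E
```

```text
[586.42616007 194.2926058  270.86377628] [-3.14034035e+00 -1.55794778e-03 -2.64305222e-01] [-2.95916856  5.54910211  3.58935243] 0.130216528640145
[586.30772794 194.33608122 270.81257151] [-3.14043374e+00 -1.48524163e-03 -2.64171218e-01] [-2.44047991  4.8316065   3.84625077] 0.13264643297910653
[586.27213493 194.34712786 270.82117077] [-3.14041809e+00 -1.52218889e-03 -2.64191663e-01] [-2.09210511  4.9849909   3.60497317] 0.12670090601499745
dx,dz 124.50670983990383 144.82117076967018 theta 57.64422068861625 R 200.80201176373416
55 [[146.0, 308.0], [388.0, 194.0]]
60 [[136.0, 291.0], [378.0, 179.0]]
65 [[125.0, 276.0], [368.0, 165.0]]
```

View pics/d7.png

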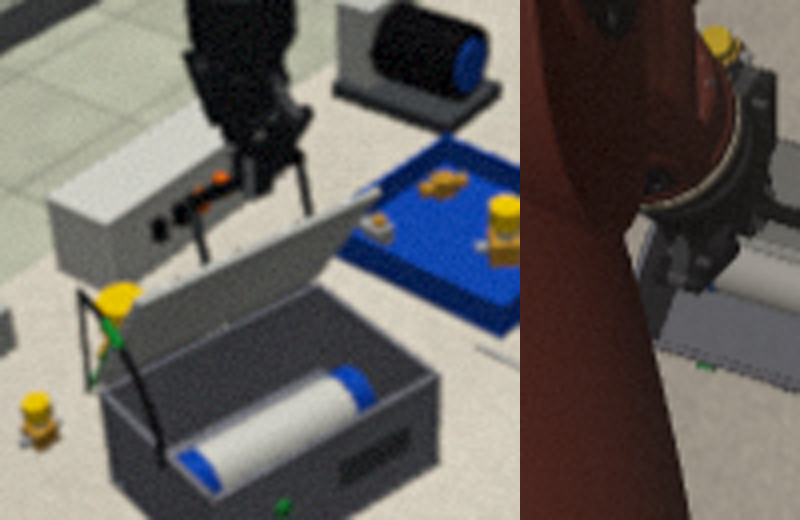

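The left panel shows the cover open with its front edge from (148,302) to (380,192), between the predictions for 55 and 60 degrees. The tool's x travel gives about 57 degrees and its full pose 57.6. I'll advance about 9 mm more.

>>> move_arm:
  targets:
    - [[0.003,-0.0003,-0.0014],[0,0,0],0]
    - [[0.006,-0.0006,-0.0026],[0,0,0],0]
    - [[0.0085,-0.0008,-0.0035],[0,0,0],0]
    - [[0.0085,-0.0008,-0.0035],[0,0,0],0]
    - [[0.0085,-0.0008,-0.0035],[0,0,0],0]
    - [[0.0085,-0.0008,-0.0035],[0,0,0],0]

```text
time_s: 17.45
tool_pos: [594.3, 192.3, 273.3]
ee_rot: [3.141, -0.001, -0.265]
contact_force: [-4.6, 0.1, 5.9]
grip_width: 0.133
```

```bash
python3 - <<'E'
from h import *
for i in range(3):
    o=observe(); print(o["tool_pos"],o["contact_force"],o["grip_width"])
    s=get_image("side")
d=(o["tool_pos"]-[466,226.7,126])
x=np.dot(d[:2],[.965,-.261]); print("theta full",np.degrees(np.arctan2(45+d[2],190-x))-13.32,"from x",np.degrees(np.arccos((190-x)/195.26))-13.32)
cv2.imwrite("pics/d8.png",cv2.resize(s[190:265,175:265],None,fx=8,fy=8,interpolation=cv2.INTER_CUBIC))
g=lambda X:np.round((proj("side",X)-[175,190])*8).tolist()
ux=np.array([.965,-.261]);uy=np.array([.261,.965])
h=np.array([466.2,226.7])+190*ux; print(h)
print("box front top corners",g([*(h-160*ux+110*uy),100]),g([*(h-160*ux-110*uy),100]),"hinge",g([*(h+110*uy),100.5]))
for th in(50,55,60,65,70):
    r=np.radians(th);c,sn=np.cos(r),np.sin(r)
    P=lambda a,n,e:g([*(h+ux*(-a*c+n*sn)+uy*e),100.5+a*sn+n*c])
    print(th,"under",P(160,0,110),P(160,0,-110),"upper",P(160,8,110),P(160,8,-110),"scale",P(105,0,116))
E
```

```text
[594.26960931 192.31875625 273.33222445] [-4.57632439  0.08811486  5.94602677] 0.1329754352859603
[594.24679589 192.30833588 273.32075361] [-4.64342211  1.1559823   6.40268727] 0.12837415216919096
[594.23739815 192.30590794 273.30060934] [-4.85824955 -0.1147378   6.19337966] 0.12745181365482755
theta full 60.094571607003154 from x 59.62305590572978
[649.55 177.11]
box front top corners [308.0, 592.0] [767.0, 335.0] hinge [75.0, 365.0]
50 under [191.0, 249.0] [674.0, 17.0] upper [180.0, 229.0] [664.0, -1.0] scale [134.0, 299.0]
55 under [171.0, 214.0] [656.0, -14.0] upper [160.0, 195.0] [645.0, -31.0] scale [122.0, 277.0]
60 under [151.0, 182.0] [636.0, -43.0] upper [139.0, 163.0] [625.0, -59.0] scale [109.0, 256.0]
65 under [130.0, 151.0] [616.0, -70.0] upper [118.0, 133.0] [604.0, -85.0] scale [96.0, 236.0]
70 under [109.0, 122.0] [595.0, -96.0] upper [97.0, 106.0] [583.0, -110.0] scale [83.0, 218.0]
```

View pics/d8.png

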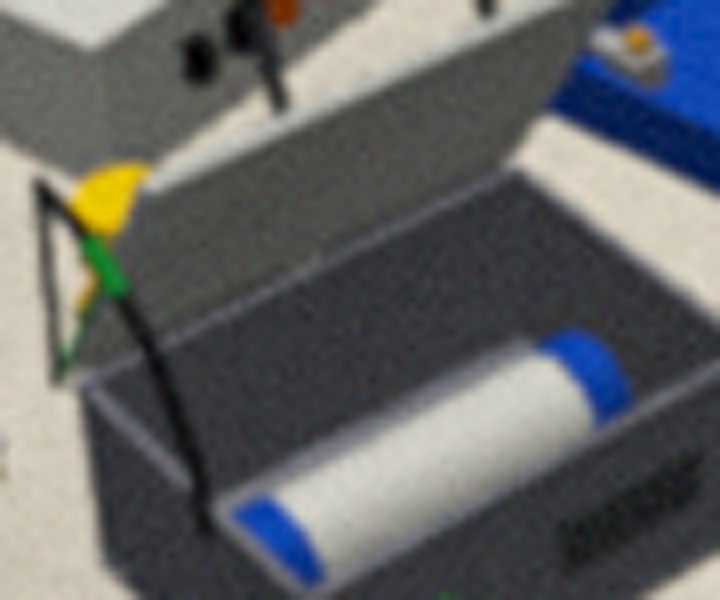

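The front edge is at (150,197), against (157,194) predicted for 60 degrees after correcting for the box-corner offset. The green band spans where 55 to 65 is predicted. I'll settle briefly, check that it stays still, and check the regulator in the tray.

>>> move_arm:
  targets:
    - [[0,0,0],[0,0,0],0]
    - [[0,0,0],[0,0,0],0]
    - [[0,0,0],[0,0,0],0]
    - [[0,0,0],[0,0,0],0]
    - [[0,0,0],[0,0,0],0]
    - [[0,0,0],[0,0,0],0]
    - [[0,0,0],[0,0,0],0]
    - [[0,0,0],[0,0,0],0]
    - [[0,0,0],[0,0,0],0]
    - [[0,0,0],[0,0,0],0]

```text
time_s: 18.6
tool_pos: [594.2, 192.3, 273.3]
ee_rot: [3.141, -0.001, -0.265]
contact_force: [-4.1, 0.1, 5.6]
grip_width: 0.132
```

```bash
python3 - <<'E'
from h import *
o=observe(); print(o["tool_pos"],o["contact_force"],o["grip_width"],abs(o["qvel"]).max())
d=(o["tool_pos"]-[466,226.7,126]); x=np.dot(d[:2],[.965,-.261]); print(np.degrees(np.arctan2(45+d[2],190-x))-13.32,np.degrees(np.arccos((190-x)/195.26))-13.32)
s=get_image("side"); cv2.imwrite("pics/d9.png",s[100:300,150:400].repeat(3,0).repeat(3,1))
E
```

```text
[594.23137237 192.32766851 273.30134539] [-4.07264951  0.10989159  5.55163399] 0.13157046626009222 0.001962193133099977
60.09148596594837 59.619527852431425
```

The tool is still and no more pictures can be viewed. The earlier view already showed the regulator upright in the tray, so I'm handing in.

```bash
python3 -c "from bench import finish_job; print(finish_job())"
```

```text
the job is handed in; nothing more can be done
None
```

The regulator is standing upright in the middle-to-near part of the blue tray, at about x 570, y -152 mm. The gripper is holding the dryer's cover open at about 60 degrees by its bar.

- **Regulator:** I took the one on the cover, whose knob measured about 36 mm across against the 34 mm given. The side camera showed it upright after release, with both tray fittings in place.
- **Cover angle:** the tool pose gives 60.1 degrees, and its travel along the dryer's x alone gives 59.6. In the camera picture the cover's edge fits 60 to within about a degree, after allowing for a 1–2 px calibration offset.
- **Holding still:** over a further second the tool moved less than 0.1 mm. The opening stayed at 0.13 (about 11 mm, on the 12 mm bar) with the grip at its 20 N minimum, and the force on the tool was about 7 N. The job was handed in at about 18.6 s.

**Checks that disagreed or failed:**
- The tool's path suggested a bar radius of about 201 mm, against 195 mm nominal. The bar probably shifted a few mm in the pads, which is why the two angle figures differ by 0.5 degree.
- The last picture could not be viewed because the limit was reached. My final look at the scene was therefore about a second before hand-in, and it did not show the regulator.
- I did not re-check the meter, jar and tape at the end. The arm's path did not go near them.

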